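# Draw the closed fan out of the half-decked box

### The job

The player's closed folding fan lies in the long wooden box, its leaf end tucked under the fixed deck that covers part of the box, so it cannot come out level: take it lightly (its bamboo cracks if gripped with more than 20 N), tilt the free pivot end (the rounded one with the rivet) up through the opening, and draw it out slantwise without forcing it against the box. Finish while still holding the fan in the gripper, level and still, with the whole fan at least 5 cm above the top of the deck; do not put it down or let go. Leave the other things where they are, including the comb that lies on the deck.

Things in the scene. Friction and masses are not known exactly. Their poses are not given: they have to be found in the camera images.
- fan_box: Long wooden box fixed to the shelf, 251 x 128 mm outside, long side along its x, origin at the centre of its underside, z up. Floor 6 mm thick; walls 8 mm thick, their tops 61 mm above the shelf; inside 235 (x) x 112 (y) x 55 mm deep. A fixed deck 8 mm thick (underside at z = 61 mm, top at 69 mm) covers the inside from x = +32.5 mm to the +x end; the opening is the rest, x = -117.5 to +32.5 mm (150 mm long, 112 mm wide), open above
- lip (a point): middle of the deck's lower edge at the opening, at x = 32.5, y = 0, z = 61 mm of the box; axes as the box
- fan: closed folding fan, rigid, 215 (its x) x 24 (y) x 16 (z) mm, about 60 g, centre of mass near the middle; origin at the centre of its underside. Lies flat on the box floor, nearly along the box, square leaf end (+x) 70 to 81 mm under the deck, rounded pivot end with rivet (-x) in the open part. Grip below 20 N a side (both sides added below 42 N); its force on the box below 15 N
- pivot_end (a point): middle of the fan's rounded pivot end, at x = -107.5, z = 8 mm of the fan
- leaf_end (a point): middle of the fan's square leaf end, at x = +107.5, z = 8 mm of the fan
- comb: tortoiseshell-finish comb 55 x 100 x 5 mm lying flat on the deck; origin at the centre of its underside. Leave alone
- piece_case: yellow boxwood piece case, closed, 104 x 154 x 61 mm, origin at the centre of its underside. Leave alone
- brass_weight: small brass scale weight with a knob, 36 mm diameter, 48 mm high, origin at the centre of its underside, standing near the box's long side. Leave alone
- celadon_jar: lidded celadon jar, 88 mm diameter, 100 mm high, origin at the centre of its underside. Leave alone
- piece_a: boxwood shogi piece lying flat, pentagonal, about 28 x 25 x 9 mm, origin at its underside. Leave alone
- piece_b: boxwood shogi piece lying flat, pentagonal, about 25 x 22 x 9 mm, origin at its underside. Leave alone
Not all that is in view belongs to the job. Of the things that look like the fan, the largest one is meant.

How it is judged (in metres and radians):
On the way:
1. the fan's pivot end is raised out of the opening while its leaf end is still under the deck (height (world z) of pivot_end above 0.069 m and x of leaf_end in the frame of fan_box above 0.0325 m and height (world z) of leaf_end below 0.061 m), for 0.1 s.
At the end, for the whole second after the job is handed in: The fan is in the gripper's fingers, both its ends at least 50 mm above the top of the deck, level within 15 degrees, at rest, touching nothing but the fingers; every other loose thing is within 25 mm of where it stood (height (world z) of each of pivot_end, leaf_end above 0.119 m and angle between fan's own x axis and vertical between 1.3108 and 1.8308 rad and contact force between the fingers and fan above 0.5 N and linear speed of fan below 0.03 m/s and contact force between fan and fan_box below 0.1 N and contact force between fan and comb below 0.1 N and contact force between fan and piece_case below 0.1 N and contact force between fan and brass_weight below 0.1 N and contact force between fan and celadon_jar below 0.1 N and contact force between fan and piece_a below 0.1 N and contact force between fan and piece_b below 0.1 N and distance of each of comb, piece_case, brass_weight, celadon_jar, piece_a, piece_b from where it was at the start of the episode below 0.025 m); the arm keeps its last pose, push and grip.
It fails at once if the fan is squeezed with more than about 20 N a side (42 N for both fingers added) (contact force between the fingers and fan above 42 N).
It fails at once if the fan is forced against the box with more than 15 N (contact force between fan and fan_box above 15 N).
It fails at once if another loose thing is moved more than 25 mm (distance of any of comb, piece_case, brass_weight, celadon_jar, piece_a, piece_b from where it was at the start of the episode above 0.025 m).
It also fails if it takes over 40 s, if anything falls off the work surface, if the arm or the gripper's body presses on something with over 40 N, if the wrist force passes 120 N, or if a joint passes its speed limit or range.

### The arm

A 6-joint arm with a two-finger parallel gripper is mounted at the origin on the work surface. World frame = base frame: x ahead of the robot, y to its left, z up, the work surface at z = 0. Lengths are in mm, angles in rad, forces in N, time in s.
With the tool pointing down it reaches from about 275 to 750 mm from the base axis. Payload 10.2 kg.
Tool frame: the origin (TCP) lies at the very end of the fingers, on their centre line; the grasp point (between the pads) lies 19 mm behind it (ctrl.hold_point_z is the distance from the TCP to the grasp point, in mm); z points along the fingers, y is the direction in which the jaws open and shut (so a half turn about z gives the same grasp; the last joint's range is limited). The gripper opens to 85 mm and grips with 20 to 120 N. Pads are 22 mm wide; open, the fingers measure 114 mm over their backs; the gripper's body (76 mm by 85 mm) begins 54 mm behind the grasp point. The pads swing forward as they close: fully open they stand 13 mm farther back than shut.
Start: joints at [0.991, 0.313, 1.498, -0, 1.331, -0.223], TCP at [183.384, 491.937, 231.294] pointing down, gripper open.
Joint ranges: [-2.94, 2.94], [-0.97, 2.17], [0.19, 2.56], [-1.23, 4.37], [0.02, 3.11], [-2.88, 2.88]. Speed limits (rad/s): [2.39, 2.39, 3.01, 3.14, 3.14, 3.14].

### API

Orientations are given as a unit quaternion [w, x, y, z].
In Python, from rig import readout, cams, workorder, spotter, ctrl gives the robot as it stands.
- The arm moves only by the tool step_arm, never from a script. Its argument "plan" is text: rows parted by semicolons, each of 5 numbers parted by spaces: the shift along the tool's x, y, z in cm, then the turn about the tool's z in degrees, then the opening in per cent of the stroke, from 0 (shut) to 100 (fully open). In form: x y z twist gripper; .... A call has 1 to 10 rows; each row is the pose to reach, as a shift and turn from the pose commanded when the call began, along the tool's axes at that moment; what a row does not reach only later rows make up. A row lasts 1/10 s, in which the tool goes at most 50 mm and 8.59 degrees, less where a joint would pass 70% of its speed; a pose out of reach is approached as far as the arm can. A call with a gripper value outside its range is refused whole. The fingers move at their own pace and stop on an object; "grip_force" is the grip in N (left out, the last holds). Time passes only in rows, so rows that repeat a pose let the fingers close. It gives the time, the measured TCP pose, the force and the opening at its end, in the units of the state.
- readout.sense(): the state, without advancing time (a new reading comes with each control period).
- cams.capture(name): name is "scene" or "top" or "wrist"; returns (picture, depth): 480x640x3 uint8, red, green, blue; 480x640 float32, mm along the optical axis (not along the pixel's ray), 0 where there is no reading.
- cams.camera_info(name): a dict with "vfov" (degrees; the focal length in pixels is half the picture's height over the tangent of half this angle, whatever the lens; pixels are square), "cx", "cy" (the principal point, pixels), "rvec" (rotation vector, rad) and "tvec" (3), from world to camera coordinates, as OpenCV has them. Camera axes: x right, y down, z forward; pixel columns grow to the right and rows downward; lengths in mm; the calibration is good to about 2 mm. A picture is of the moment at which its call begins: read the wrist's pose just before it. camera_info takes no time and is no camera call; for the wrist camera it gives the pose at the moment of the call.
- workorder.finish_job(): hands the job in, once; it reports no verdict.
Trained networks look in the newest picture that a camera, given by its name, has taken for a name from the list of things; names that differ only in an ending like _2 or _b are one class to them, and where a whole thing is asked for, a point or a joint stands for the part that bears it (a point fixed in the world has none). Each returns a list of dicts, best first, with "conf" (0 to 1); they miss things now and then, are a little off and sometimes report something else, mostly with a low value. They report only what shows in the picture. A call takes as long as a camera call. They do not tell look-alikes from the thing itself.
- spotter.regions_of(camera, target): "pixels" (480x640 bool, what is visible of it) and "extent" ([centre column, centre row, width, height] in pixels, round what is visible of it).
The state is a dict: "time_s": time; "joints": joint angles; "dq": joint speeds; "tau": joint torques, N m; "eef_pos": TCP position; "ee_rot": TCP orientation; "force": force on the tool from outside, world axes, zero at the start; "wrist_torque": the same for the moment, N m; "grip_width": opening from 0.0 (shut) to 1.0 (fully open).
Only numpy, scipy, OpenCV 4.12 (cv2) and the standard library are available. Lean on these libraries where they do the work, as an engineer would, in place of code of your own. Each camera call takes 0.05 s, during which the arm holds its last target. There are 200 camera calls.

## Working session

There is one attempt and no reset: what is moved stays moved. The work goes in short steps, Python scripts to look and compute and a tool call to move; the robot and the scene stay as the last step left them, time stands still between calls to the robot, and variables do not carry over. Pictures are saved under pics/ and viewed, about 8 in all and at most 12, crops included, and the job is handed in when it is done.

Besides the shell and the picture viewer there is one more tool, called after "Call:" as name(argument=value, ...) on one line, values as JSON. step_arm: Moves the arm, as the interface text tells. Its arguments: {"type":"object","properties":{"plan":{"type":"string"},"grip_force":{"type":"number"}},"required":["plan"]}

```bash
mkdir -p pics; ls
cat > h.py <<'E'
import numpy as np, cv2
from rig import readout, cams, workorder, spotter, ctrl
def cam(n):
    i=cams.camera_info(n); f=240/np.tan(np.radians(i["vfov"])/2)
    return f,i["cx"],i["cy"],cv2.Rodrigues(np.array(i["rvec"],float))[0],np.array(i["tvec"],float).ravel()
def cloud(n,d):
    f,cx,cy,R,t=cam(n); v,u=np.mgrid[:480,:640]
    P=np.stack([(u-cx)/f*d,(v-cy)/f*d,d],-1); return (P-t)@R   # world
def proj(n,p):
    f,cx,cy,R,t=cam(n); q=R@np.array(p,float)+t; return f*q[0]/q[2]+cx,f*q[1]/q[2]+cy
def save(n,im): cv2.imwrite("pics/"+n+".png",cv2.cvtColor(im,cv2.COLOR_RGB2BGR))
E
python3 - <<'E'
from h import *
s=readout.sense(); print(s["time_s"],s["eef_pos"],s["ee_rot"],s["grip_width"],ctrl.hold_point_z)
for n in("top","scene"):
    im,d=cams.capture(n); save(n+"0",im); np.save(n+"0.npy",d)
    P=cloud(n,d)
    print(n,cams.camera_info(n))
    for t in("fan","fan_box","comb","brass_weight","piece_case","celadon_jar"):
        for r in spotter.regions_of(n,t)[:4]:
            m=r["pixels"]&(d>0); print(t,round(r["conf"],2),np.round(r["extent"]),np.round(np.median(P[m],0)) if m.any() else None)
E
```

```text
pics
0.0 [183.24551606 491.71081859 230.74459866] [-2.45180787e-04  1.77450988e-01  9.84129435e-01 -5.84100773e-04] 0.9970646489235268 18.700000000000003
top {'vfov': 50.49772580074684, 'cx': 320.43881930894764, 'cy': 239.32378072714414, 'rvec': array([ 2.10791646, -2.1288432 ,  0.20504882]), 'tvec': array([3.66003397e-01, 4.88521450e+02, 9.15538914e+02])}
fan 0.96 [338. 241.  70.  28.] [489. -42.  22.]
fan 0.9 [225. 342.  70.  60.] [300. 180.  12.]
fan 0.72 [187. 230.  69.  49.] [509. 252.  13.]
fan_box 0.71 [322. 230. 148.  97.] [508. -21.  28.]
comb 0.78 [275. 218.  48.  58.] [522.  78.  74.]
comb 0.68 [341. 243.  80.  30.] [490. -40.  22.]
brass_weight 0.73 [285. 289.  17.  20.] [401.  62.  29.]
piece_case 0.71 [503. 241.  91.  65.] [ 475. -349.   61.]
celadon_jar 0.65 [470. 162.  46.  48.] [ 631. -289.   83.]
scene {'vfov': 50.881774632307625, 'cx': 312.73883210962805, 'cy': 237.32974134440326, 'rvec': array([ 1.05508084,  2.40025841, -1.06507084]), 'tvec': array([ 333.84071324, -206.44998335, 1486.5143341 ])}
fan 0.87 [296. 237.  20.  24.] [489. -63.  20.]
fan 0.85 [422. 250.  24.  44.] [313. 196.  10.]
fan 0.63 [394. 315.  34.  57.] [518. 260.  10.]
fan_box 0.96 [309. 252. 104.  96.] [516.   8.  42.]
fan_box 0.38 [294. 236.  17.  24.] [489. -64.  20.]
comb 0.59 [329. 258.  48.  25.] [527.  79.  72.]
brass_weight 0.29 [184. 219.  37.  42.] [ 656. -272.   65.]
celadon_jar 0.76 [184. 217.  36.  38.] [ 653. -275.   65.]
```

Run:
```python
import cv2
im=cv2.imread("pics/top0.png"); cv2.imwrite("pics/top0c.png",cv2.resize(im[160:385,150:450],(800,600),interpolation=cv2.INTER_CUBIC))
```

```text
(no output)
```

View pics/top0c.png

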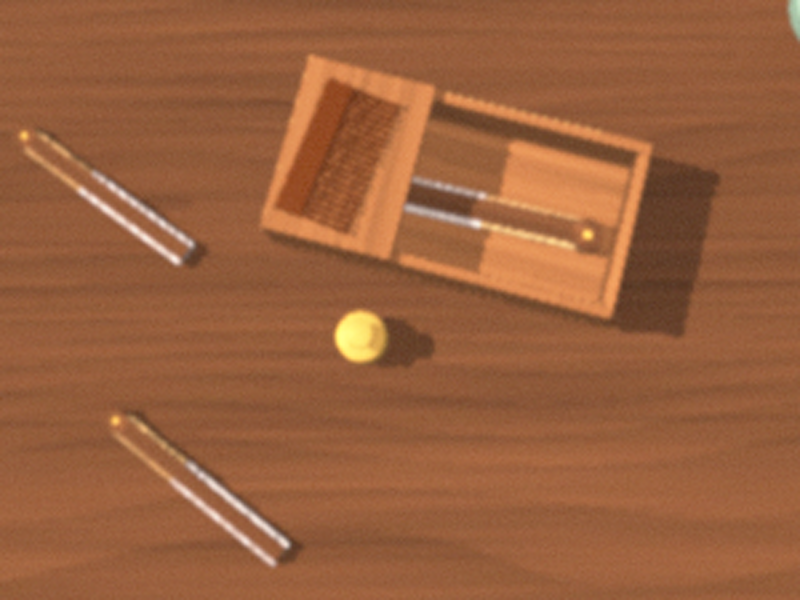

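View pics/top0.png

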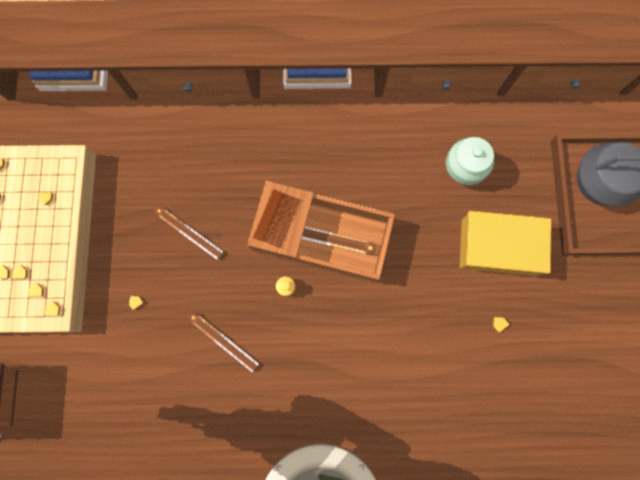

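The top view shows three fans: (338,241), in the box with its leaf under the deck; (225,342), loose on the shelf; and (187,230), loose on the shelf. The box one is meant, because only it has its leaf under the deck and its rivet end (~371,247) in the opening. The crop confirms this. Next I'll get the poses of the box and fan.

```bash
cat >> h.py <<'E'
def measure(n):
    im,d=cams.capture(n); P=cloud(n,d); f,cx,cy,R,t=cam(n)
    out={}
    for T in("fan_box","fan"):
        rs=spotter.regions_of(n,T)
        for r in rs:
            m=r["pixels"]&(d>0)
            Q=P[m]
            if T=="fan":
                Q=Q[(Q[:,2]>15)&(Q[:,2]<29)]
                if len(Q)<100 or abs(np.median(Q[:,0])-490)>60 or abs(np.median(Q[:,1])+40)>60: continue
            else:
                Q=Q[(Q[:,2]>55)&(Q[:,2]<73)]
                if len(Q)<100: continue
            c,(w,h),a=cv2.minAreaRect(Q[:,:2].astype(np.float32))
            b=cv2.boxPoints((c,(w,h),a)); e=[b[1]-b[0],b[2]-b[1]]; e=max(e,key=np.linalg.norm); e=e*np.sign(e[1])
            print(n,T,round(r["conf"],2),len(Q),"c",np.round(c,1),"wh",np.round((w,h),1),"dir deg",np.degrees(np.arctan2(e[1],e[0])).round(2),"z",np.percentile(Q[:,2],[5,50,95]).round(1))
            out.setdefault(T,Q)
    return im,d,P,out
E
python3 - <<'E'
from h import *
im,d,P,o=measure("top")
s=readout.sense(); q=s["ee_rot"]
from scipy.spatial.transform import Rotation as Ro
print(Ro.from_quat([q[1],q[2],q[3],q[0]]).as_matrix().round(3))
f,cx,cy,R,t=cam("wrist"); print("wrist cam pos",-R.T@t, "fwd",R[2], f)
E
```

```text
top fan_box 0.85 2838 c [504.8  -6.3] wh [251.3 129.1] dir deg 74.83 z [59.3 68.6 72.1]
top fan 0.71 878 c [490.7 -40.9] wh [146.1  24.9] dir deg 75.84 z [18.3 22.5 25.8]
[[-0.937  0.349  0.   ]
 [ 0.349  0.937  0.   ]
 [-0.     0.    -1.   ]]
wrist cam pos [117.51078638 516.49520161 373.68623525] fwd [ 0.25723601 -0.09559428 -0.96160874] 385.11364004167456
```

Call:
step_arm(plan="-35.9 -32.4 2 83.8 45; -35.9 -32.4 2 83.8 45; -35.9 -32.4 2 83.8 45; -35.9 -32.4 2 83.8 45; -35.9 -32.4 2 83.8 45; -35.9 -32.4 2 83.8 45; -35.9 -32.4 2 83.8 45; -35.9 -32.4 2 83.8 45; -35.9 -32.4 2 83.8 45; -35.9 -32.4 2 83.8 45", grip_force=20)

```text
time_s: 1.85
eef_pos: [407.6, 60.2, 211.4]
ee_rot: [0.0, 0.792, 0.611, 0.0]
force: [0.3, 0.5, -0.1]
grip_width: 0.446
```

Call:
step_arm(plan="-11.7 10.6 2 0 45; -11.7 10.6 2 0 45; -11.7 10.6 2 0 45; -11.7 10.6 2 0 45; -11.7 10.6 2 0 45; -11.7 10.6 2 0 45")

```text
time_s: 2.45
eef_pos: [480.2, -75.7, 191.4]
ee_rot: [-0.0, 0.789, 0.614, -0.0]
force: [0.6, 0.1, -0.9]
grip_width: 0.454
```

Run:
```python
from h import *
s=readout.sense(); print(s["eef_pos"],s["ee_rot"],s["joints"],s["grip_width"])
im,d,P,o=measure("wrist"); save("w1",im)
F=o.get("fan")
if F is not None:
    c=F[:,:2].mean(0); v=np.linalg.svd(F[:,:2]-c,full_matrices=False)[2][0]; v*=np.sign(v[1])
    a=(F[:,:2]-c)@v; b=(F[:,:2]-c)@np.array([-v[1],v[0]])
    print("ax",np.degrees(np.arctan2(v[1],v[0])),"pivot",c+v*np.percentile(a,.5),"width mid",np.percentile(b,[1,99]),c,a.min(),a.max())
```

```text
[480.17621937 -75.66997313 191.36943787] [-2.22977742e-04  7.89162600e-01  6.14184289e-01 -1.24719492e-05] [-3.98002363e-01  2.64324918e-01  1.67138473e+00  2.10333662e-04
  1.20628411e+00 -1.49984915e-01] 0.45362414257008316
wrist fan_box 0.82 20064 c [496.4 -29.6] wh [202.3 128.3] dir deg 74.86 z [59.5 68.4 70. ]
wrist fan 0.82 5145 c [489.2 -39.2] wh [148.1  23.9] dir deg 75.68 z [18.2 21.7 23. ]
wrist fan 0.34 1933 c [492.4 -44.4] wh [156.5 112.8] dir deg 74.93 z [15.8 22.2 28.2]
ax 76.04935487113784 pivot [ 471.97085211 -108.92366267] width mid [-11.46590081  11.32832498] [490.94434081 -32.54493063] -80.94191395651097 67.26483058397535
```

View pics/w1.png

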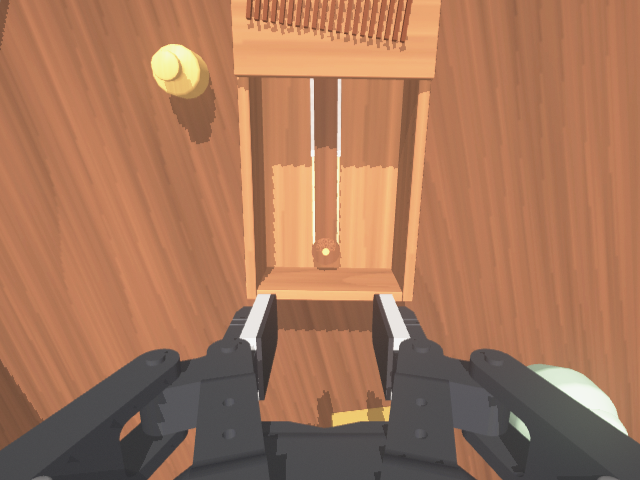

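The wrist view shows the fan along the box, with the rivet at (326,252), the deck edge at row 77 and the comb on the deck above it. The jaws line up with the fan. Now I'll descend partway.

Call:
step_arm(plan="0 0 4 0 45; 0 0 8 0 45; 0 0 11 0 45; 0 0 11 0 45; 0 0 11 0 45")

```text
time_s: 3.1
eef_pos: [480.9, -76.2, 82.4]
ee_rot: [0.0, 0.789, 0.614, 0.0]
force: [0.8, 0.3, 1.0]
grip_width: 0.45
```

Call:
step_arm(plan="-0.3 -0.1 3 0 45; -0.3 -0.1 6 0 45; -0.3 -0.1 7.3 0 45; -0.3 -0.1 7.3 0 45; -0.3 -0.1 7.3 0 40; -0.3 -0.1 7.3 0 36; -0.3 -0.1 7.3 0 33")

```text
time_s: 3.8
eef_pos: [479.3, -79.3, 9.3]
ee_rot: [0.001, 0.789, 0.614, 0.0]
force: [0.4, -0.2, 0.1]
grip_width: 0.329
```

Run:
```python
from h import *
im,d=cams.capture("wrist"); save("w2",im); print(readout.sense()["grip_width"])
```

```text
0.3313938882217292
```

View pics/w2.png

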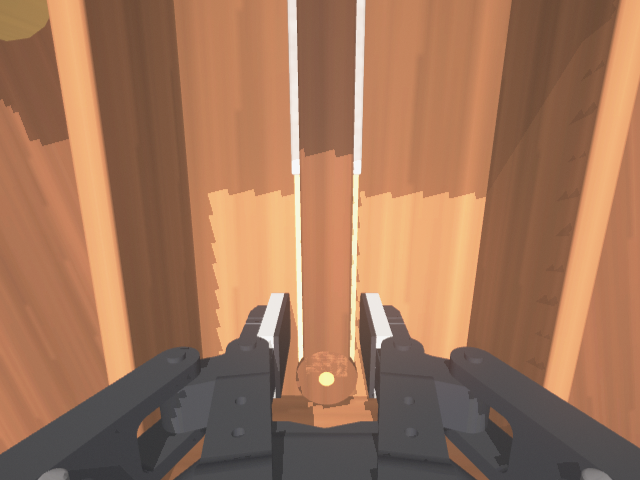

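The fan is centred between the pads: its rivet is at (326,378) and the pads are at columns ~285 and ~370. Closing gently.

Call:
step_arm(plan="0 0 0 0 31; 0 0 0 0 29; 0 0 0 0 28; 0 0 0 0 27; 0 0 0 0 26; 0 0 0 0 24; 0 0 0 0 20; 0 0 0 0 20", grip_force=20)

```text
time_s: 4.65
eef_pos: [479.0, -79.3, 8.6]
ee_rot: [0.0, 0.789, 0.614, 0.0]
force: [0.4, 0.0, 5.4]
grip_width: 0.277
```

Call:
step_arm(plan="0 0 -0.3 0 20; 0 0 -0.8 0 20; 0 0 -1.3 0 20; 0 0 -1.8 0 20; 0 0 -2.3 0 20; 0 0 -2.8 0 20; 0 0 -3.0 0 20")

```text
time_s: 5.35
eef_pos: [479.1, -79.3, 38.9]
ee_rot: [0.0, 0.789, 0.614, 0.0]
force: [-0.3, -0.3, 0.6]
grip_width: 0.273
```

```bash
cat >> h.py <<'E'
def fantilt(tag=None):
    import json
    s=readout.sense(); im,d=cams.capture("wrist"); P=cloud("wrist",d)
    if tag: save(tag,im)
    rs=spotter.regions_of("wrist","fan")
    e=np.array(s["eef_pos"]); u=np.array([.245,.969])
    print("t",s["time_s"],"tcp",e.round(1),"F",np.round(s["force"],1),"grip",round(s["grip_width"],3))
    for r in rs[:2]:
        m=r["pixels"]&(d>0); Q=P[m]; L=(Q[:,:2]-e[:2])@u; lat=(Q[:,:2]-e[:2])@np.array([.969,-.245])
        k=(abs(lat)<11)&(L>15)&(L<200)
        for _ in range(3):
            p=np.polyfit(L[k],Q[k,2],1); k&=abs(Q[:,2]-np.polyval(p,L))<5
        print(round(r["conf"],2),k.sum(),"L",L[k].min().round(),L[k].max().round(),"tilt(+ = leaf low)",np.degrees(np.arctan(-p[0])).round(2),"top z at grip",p[1].round(1),"at L=110",np.polyval(p,110).round(1),"Lall",np.percentile(L,[1,99]).round())
E
python3 -c "
from h import *
fantilt()"
```

```text
t 5.35 tcp [479.1 -79.3  38.9] F [-0.3 -0.3  0.6] grip 0.273
0.68 19118 L 15.0 109.0 tilt(+ = leaf low) 0.08 top z at grip 51.6 at L=110 51.4 Lall [-30. 108.]
```

Call:
step_arm(plan="0 0 -0.4 0 20; 0 0 -0.7 0 20; 0 0 -0.9 0 20; 0 0 -1.1 0 20; 0 0 -1.2 0 20; 0 0 -1.3 0 20; 0 0 -1.3 0 20")

```text
time_s: 6.15
eef_pos: [478.9, -79.2, 51.3]
ee_rot: [-0.0, 0.789, 0.614, 0.0]
force: [0.5, -0.7, -1.7]
grip_width: 0.277
```

```bash
python3 -c "
from h import *
fantilt()"
```

```text
t 6.15 tcp [478.9 -79.2  51.3] F [ 0.5 -0.7 -1.7] grip 0.277
0.89 18757 L 15.0 110.0 tilt(+ = leaf low) 1.9 top z at grip 63.9 at L=110 60.2 Lall [-29. 109.]
```

The fan pivots in the pads at only about 2 N, so I'll keep lifting.

Call:
step_arm(plan="0 0 -0.2 0 20; 0 0 -0.4 0 20; 0 0 -0.6 0 20; 0 0 -0.8 0 20; 0 0 -1.0 0 20; 0 0 -1.2 0 20; 0 0 -1.4 0 20; 0 0 -1.6 0 20; 0 0 -1.6 0 20; 0 0 -1.6 0 20")

```text
time_s: 7.25
eef_pos: [478.9, -79.2, 67.3]
ee_rot: [0.0, 0.789, 0.614, 0.0]
force: [0.1, -0.5, -0.9]
grip_width: 0.273
```

```bash
python3 -c "
from h import *
fantilt('w3')"
```

```text
t 7.25 tcp [478.9 -79.2  67.3] F [ 0.1 -0.5 -0.9] grip 0.273
0.95 16326 L 15.0 110.0 tilt(+ = leaf low) 10.03 top z at grip 79.6 at L=110 60.1 Lall [-30. 109.]
```

View pics/w3.png

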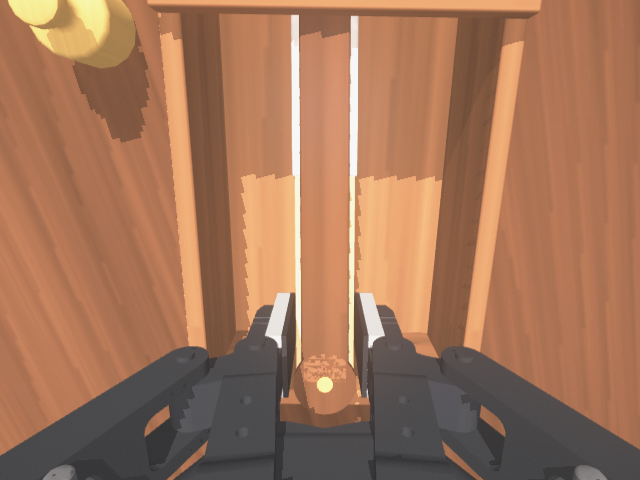

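Raised to a 10° tilt, with the pivot end well above the deck and the leaf still under the lip. The lip is at image row ~8 and the rivet at (325,384). Drawing it out along the slant.

Call:
step_arm(plan="-0.5 0 0 0 20; -1.5 0 -0.15 0 20; -2.5 0 -0.3 0 20; -3.5 0 -0.47 0 20; -4.5 0 -0.63 0 20; -5.5 0 -0.8 0 20; -6.5 0 -0.95 0 20; -7.5 0 -1.1 0 20; -8.5 0 -1.25 0 20; -9.5 0 -1.4 0 20")

```text
time_s: 8.35
eef_pos: [455.3, -172.1, 81.4]
ee_rot: [0.0, 0.789, 0.614, 0.0]
force: [-0.2, -0.4, 0.4]
grip_width: 0.274
```

```bash
python3 -c "
from h import *
fantilt('w4')"
```

```text
t 8.35 tcp [ 455.3 -172.1   81.4] F [-0.2 -0.4  0.4] grip 0.274
0.66 17171 L 15.0 114.0 tilt(+ = leaf low) 9.93 top z at grip 93.7 at L=110 74.5 Lall [-30. 112.]
```

View pics/w4.png

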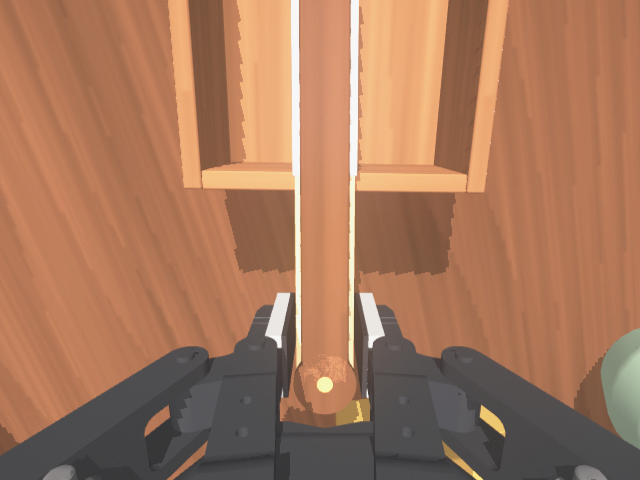

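Leaf end is about 22 mm clear of the lip by the geometry. Now I'll lift straight up, slightly backward.

Call:
step_arm(plan="-0.5 0 -0.5 0 20; -1 0 -2 0 20; -1 0 -3.5 0 20; -1 0 -5 0 20; -1 0 -6.5 0 20; -1 0 -8 0 20; -1 0 -9.5 0 20; -1 0 -10.5 0 20; -1 0 -11 0 20; -1 0 -11 0 20")

```text
time_s: 9.45
eef_pos: [453.1, -181.0, 191.6]
ee_rot: [0.0, 0.789, 0.614, 0.0]
force: [-0.3, -0.4, -1.1]
grip_width: 0.272
```

Call:
step_arm(plan="0 0 0 0 20; 0 0 0 0 20; 0 0 0 0 20; 0 0 0 0 20; 0 0 0 0 20")

```text
time_s: 9.95
eef_pos: [453.0, -181.0, 191.2]
ee_rot: [-0.0, 0.789, 0.614, -0.0]
force: [0.4, -0.3, -0.6]
grip_width: 0.276
```

Run:
```python
from h import *
fantilt()
im,d=cams.capture("scene"); P=cloud("scene",d); save("s5",cv2.resize(im[130:370,160:480],(800,600),interpolation=cv2.INTER_CUBIC))
for r in spotter.regions_of("scene","fan"):
    m=r["pixels"]&(d>0); Q=P[m]
    if np.median(Q[:,2])>60:
        L=(Q[:,:2]-np.array(readout.sense()["eef_pos"])[:2])@[.245,.969]
        print("scene fan",r["conf"],m.sum(),"L",np.percentile(L,[1,99]),"z leaf side",np.median(Q[L>np.percentile(L,85),2]),"z all",np.percentile(Q[:,2],[2,50,98]))
im,d=cams.capture("top"); P=cloud("top",d)
for t in("comb","brass_weight","piece_case","celadon_jar","fan"):
    for r in spotter.regions_of("top",t)[:4]:
        m=r["pixels"]&(d>0); print(t,round(r["conf"],2),np.round(r["extent"]),np.round(np.median(P[m],0)))
```

```text
t 9.95 tcp [ 453.  -181.   191.2] F [ 0.4 -0.3 -0.6] grip 0.276
0.67 17280 L 15.0 115.0 tilt(+ = leaf low) 9.92 top z at grip 203.5 at L=110 184.3 Lall [-29. 113.]
scene fan 0.96 757 L [-159.07413477  178.93577917] z leaf side 171.30482312359334 z all [ -1.20734199 183.6536004  204.38922108]
comb 0.57 [276. 219.  50.  58.] [522.  78.  74.]
brass_weight 0.85 [286. 288.  17.  20.] [401.  63.  29.]
piece_case 0.59 [534. 246.  33.  60.] [ 450. -411.   61.]
piece_case 0.32 [276. 218.  45.  56.] [525.  78.  74.]
celadon_jar 0.56 [483. 148.  25.  23.] [ 656. -310.   86.]
fan 0.9 [223. 344.  69.  56.] [300. 182.  13.]
fan 0.71 [355. 226.  68.  26.] [483. -63. 183.]
fan 0.65 [190. 232.  68.  55.] [511. 254.  13.]
fan 0.58 [501. 325.  12.  16.] [ 328. -343.    9.]
```

View pics/s5.png

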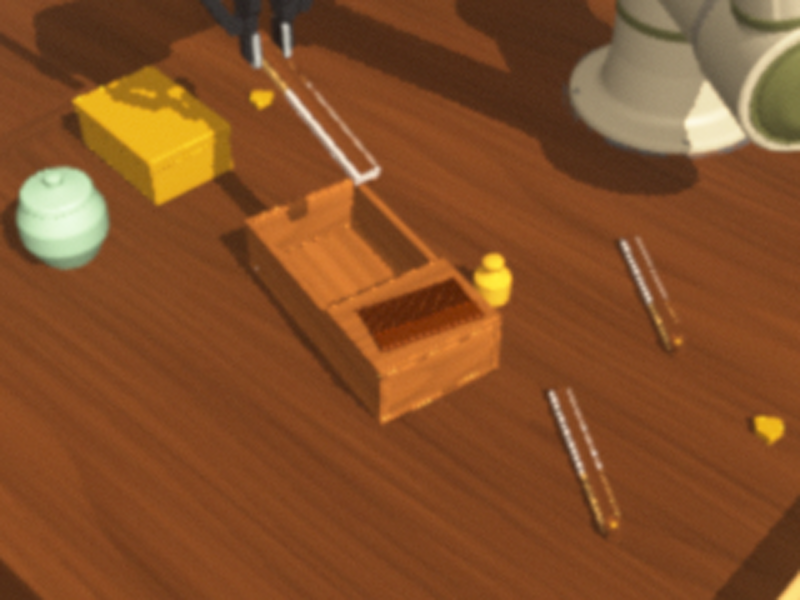

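The fan hangs free above the box with its leaf end at crop (365,172). The comb, weight, case, jar and pieces are undisturbed. The tilt is stable at 9.9° (limit 15°), and the leaf end is at about 164 mm (needs more than 119). Handing in.

```bash
python3 -c "
from h import *
print(workorder.finish_job())"
```

```text
the job is handed in; nothing more can be done
None
```

The fan is out of the box and I handed the job in at about 10 s, with the gripper still holding it. The hand-in gave no verdict.

**What I did:** I gripped the fan at 20 N about 30 mm from its pivot end and lifted until it met the deck edge. It then pivoted in the pads to about 10°, with the wrist force reading up to about 2 N in the checks between moves. I drew it out along that slant and raised it clear.

**Last checks:**
- **Tilt:** about 9.9° and not changing. I did not level it further, since the limit is 15°.
- **Height:** the leaf end is at about 164 mm by calculation (needs more than 119 mm), and the pivot end is higher.
- **Contact:** the scene picture shows the fan clear of everything but the fingers.
- **Other things:** the comb and brass weight measured within 1 mm of where they started. The piece case and jar were partly hidden by the arm from above, so their top-view positions disagreed with the start. They look undisturbed in the scene picture, as do the two loose pieces, which I did not measure.

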